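# Open the test box's guard gate and hold it wide

### The arm

A 6-joint arm with a two-finger parallel gripper is mounted at the origin on the work surface. World frame = base frame: x ahead of the robot, y to its left, z up, the work surface at z = 0. Lengths are in m, angles in rad, forces in N, time in s.
With the tool pointing down it reaches from about 0.325 to 0.9 m from the base axis. Payload 6.1 kg.
Tool frame: the origin (TCP) lies between the finger pads, 19 mm behind the fingertips; this is the grasp point; z points along the fingers, y is the line along which they close (so a half turn about z gives the same grasp; the last joint's range is limited). The gripper opens to 87 mm and grips with 3 to 60 N. Pads are 19 mm wide; open, the fingers measure 117 mm over their backs; the gripper's body (75 mm by 190 mm) begins 51 mm behind the grasp point.
Start: joints at [-1.461, 0.22, 1.526, -0, 1.395, -0.126], TCP at [0.146, -0.608, 0.241] pointing down, gripper open.
Joint ranges: [-2.98, 2.98], [-0.91, 2.08], [0.09, 2.57], [-1.24, 4.39], [0.2, 2.65], [-2.68, 2.68]. Speed limits (rad/s): [2.57, 2.57, 3.01, 3.14, 3.14, 3.14].

### API

Orientations are given as a unit quaternion [x, y, z, w].
In Python, from plant import robot gives the robot as it stands.
- The arm moves only by the tool drive_tool, never from a script. Its argument "series" is a list of rows, each an object with "dp": the shift along the tool's x, y, z in cm, a list of three; "turn": the turn about the tool's z in degrees. In form: [{"dp": [x, y, z], "turn": turn}, ...]. A call has 1 to 12 rows; each row shifts and turns the commanded pose from where the row before left it, along the tool's axes as they then stand; what a row does not reach is not made up. A row lasts 1/12 s, in which the tool goes at most 41.7 mm and 7.16 degrees, less where a joint would pass 70% of its speed; a pose out of reach is approached as far as the arm can. A call with a gripper value outside its range is refused whole. "hand" is the opening, from -1 (shut) to 1 (fully open), set as the call begins (left out, the last holds). The fingers move at their own pace and stop on an object; "newtons" is the grip in N (left out, the last holds). Time passes only in rows, so rows that do not move let the fingers close. It gives the time, the measured TCP pose, the force, the opening and the grip force at its end, in the units of the state.
- robot.read_state(): the state, without advancing time (a new reading comes with each control period).
- robot.get_image(name): name is "side" or "top"; returns a dict with "pixels" (400x640x3 uint8, red, green, blue), "camera_matrix" (3x3 intrinsics, pixels), "world_from_camera" (4x4, takes a point from camera to world coordinates). Camera axes: x right, y down, z forward; pixel columns grow to the right and rows downward; lengths in m; the calibration is good to about 2 mm. A picture is of the moment at which its call begins. There is no depth.
- robot.finish_job(): hands the job in; it is judged then, once.
The state is a dict: "t": time; "joint_positions": joint angles; "qd": joint speeds; "effort": joint torques, N m; "tcp_pos": TCP position; "ee_rot": TCP orientation; "ft_force": force on the tool from outside, world axes, zero at the start; "wrist_torque": the same for the moment, N m; "width": finger opening in m; "grip_force": force on a finger pad.
Only numpy, scipy, OpenCV 4.12 (cv2) and the standard library are available. Lean on these libraries where they do the work, as an engineer would, in place of code of your own. Each camera call takes 0.05 s, during which the arm holds its last target. There are 200 camera calls.

### The job

The specimens are loaded: push the drawer of the blue test box fully shut, then squeeze both cheeks of the red catch together between the fingers, and after that those of the yellow catch, so that both stay squeezed. Then take the guard gate by its black post, swing it past its detent until it stands wide open, about square to the box's front, and finish while still holding it there with the fingers, because it swings back if let go. Leave the meter, the brass weight and the jar where they are.

Things in the scene. Friction and masses are not known exactly. Their poses are not given: they have to be found in the camera images.
- guard: blue bench test box with a gate at its front, fixed to the bench, turned by up to about 11 degrees. Origin on the bench in the middle of the gate's plane; x points into the box (away from the robot at yaw 0), y to its left, z up. Plinth 280 mm wide and 55 mm high, from x = -45 mm (a sill in front of the gate) to 170 mm; above it walls and a top beam, top at z = 200 mm
- drawer_knob (a point): middle of the front face of the drawer's black grip (50 mm wide along y, 26 mm tall, its face 22 mm in front of the plinth when shut), 30 mm above the bench; moves with the drawer. The drawer is in the left half of the plinth, y = 55 mm. Push on this face along the box's +x with the closed fingertips, tool upright and TCP 40 to 50 mm above the bench
- drawer (a joint): drawer opening, m: 0 = fully shut (a stop), starts 0.04 to 0.07 open. Slides along the box's -x, friction about 2 N, stays where it is left
- red_mid (a point): middle of the red squeeze catch, 240 mm above the bench: two upright red cheeks (24 mm along the box's x, 8 mm thick, 39 mm tall, tops 6 mm above this point), outer faces 58 mm apart along the box's y, 34 mm when fully squeezed. Pinch from above with the TCP here, tips at most 23 mm below. On the top beam, at one of two places 110 mm apart: red and yellow swap between runs
- yellow_mid (a point): middle of the yellow squeeze catch, 240 mm above the bench: two upright yellow cheeks (24 mm along the box's x, 8 mm thick, 39 mm tall, tops 6 mm above this point), outer faces 58 mm apart along the box's y, 34 mm when fully squeezed. Pinch from above with the TCP here, tips at most 23 mm below. On the top beam, at one of two places 110 mm apart: red and yellow swap between runs
- red_left (a joint): red catch's left cheek (+y side of the box): a stiff slide, 0 m = out, up to 0.012 m as it is pushed inward towards the catch's middle. Moves at about 5 N, no spring: it stays where it is left. Its barb frees the gate from 0.004 m on; squeezed means more than 0.005 m
- red_right (a joint): red catch's right cheek (-y side of the box): a stiff slide, 0 m = out, up to 0.012 m as it is pushed inward towards the catch's middle. Moves at about 5 N, no spring: it stays where it is left. Its barb frees the gate from 0.004 m on; squeezed means more than 0.005 m
- yellow_left (a joint): yellow catch's left cheek (+y side of the box): a stiff slide, 0 m = out, up to 0.012 m as it is pushed inward towards the catch's middle. Moves at about 5 N, no spring: it stays where it is left. Its barb frees the gate from 0.004 m on; squeezed means more than 0.005 m
- yellow_right (a joint): yellow catch's right cheek (-y side of the box): a stiff slide, 0 m = out, up to 0.012 m as it is pushed inward towards the catch's middle. Moves at about 5 N, no spring: it stays where it is left. Its barb frees the gate from 0.004 m on; squeezed means more than 0.005 m
- gate: the gate: a clear panel in an aluminium frame, 245 mm wide, 10 mm thick, from 78 to 198 mm above the bench, with steel keepers on its top edge up to 214 mm and a black pull post. Origin on the hinge axis at bench level; when closed its axes equal the box's axes and the leaf extends from the hinge along -y; they turn with it
- gate_hinge (a point): point on the gate's upright hinge axis, at the left (+y) end of the gate, 205 mm above the bench, fixed to the box
- post_top (a point): top end of the black upright round pull post, 16 mm diameter, 205 mm above the bench; free for pinching from the top down 45 mm (two level standoffs join it to the leaf below that). It stands 55 mm in front of the leaf's middle plane and 150 mm from the hinge along the leaf, and moves with the gate. It may turn in the grip
- gate_angle (a joint): gate angle, rad: 0 = closed, 1.7 = stop, wide is over 1.3. Opens clockwise seen from above: the free end swings towards the robot, over sill and drawer. Both catches hold it shut (0.02 rad play). A closing spring (0.07 N m closed, 0.25 wide) pulls it back; a spring detent from 0.35 to 1.05 rad, crest 0.7, needs 5 to 10 N at the post. Let go, it falls back to about 1.0
- meter: bystander: blue meter, 85 x 150 x 52 mm, loose on the bench; origin under its middle
- weight: bystander: brass knob weight, 40 mm diameter, 58 mm tall, loose; origin under its middle
- jar: bystander: amber jar, 56 mm diameter, 75 mm tall, loose; origin under its middle

How it is judged:
By the outcome, as a careful person would: the job done as asked, in the order asked, and still so for the second after the job is handed in, while the arm keeps its last pose, push and grip.
It also fails if it takes over 58 s, if anything falls off the work surface, if the arm or the gripper's body presses on something with over 40 N, if the wrist force passes 120 N, or if a joint passes its speed limit or range.

## Working session

There is one attempt and no reset: what is moved stays moved. The work goes in short steps, Python scripts to look and compute and a tool call to move; the robot and the scene stay as the last step left them, time stands still between calls to the robot, and variables do not carry over. Pictures are saved under pics/ and viewed, at most 10 in all, crops included, and the job is handed in when it is done.

Besides the shell and the picture viewer there is one more tool, called after "Call:" as name([rows], argument=value, ...), one row to a line, values as JSON. drive_tool: Moves the arm, as the interface text tells. Its arguments: {"type":"object","properties":{"series":{"type":"array"},"hand":{"type":"number"},"newtons":{"type":"number"}},"required":["series"]}

```bash
mkdir -p pics; ls
python3 - <<'E'
from plant import robot
import cv2,numpy as np,pickle
d={}
for n in("side","top"):
    im=robot.get_image(n);d[n]=im
    cv2.imwrite(f"pics/{n}0.png",im["pixels"][:,:,::-1])
    print(n,np.round(im["camera_matrix"],1).tolist(),np.round(im["world_from_camera"],3).tolist())
pickle.dump(d,open("im0.pkl","wb"))
s=robot.read_state();print(s)
E
```

```text
pics
side [[429.7, 0.0, 319.6], [0.0, 429.7, 197.8], [0.0, 0.0, 1.0]] [[-0.97, -0.144, 0.197, 0.3], [-0.244, 0.542, -0.804, 0.92], [0.009, -0.828, -0.561, 0.824], [0.0, 0.0, 0.0, 1.0]]
top [[415.5, 0.0, 320.8], [0.0, 415.5, 195.8], [0.0, 0.0, 1.0]] [[-0.022, -0.988, 0.156, 0.348], [-1.0, 0.022, -0.003, -0.018], [-0.001, -0.156, -0.988, 1.384], [0.0, 0.0, 0.0, 1.0]]
{'t': 0.1, 'joint_positions': array([-1.46108642e+00,  2.21135262e-01,  1.52747721e+00, -7.19481094e-07,
        1.39469153e+00, -1.26106051e-01]), 'qd': array([-4.12898574e-05, -1.49847040e-03, -2.26040587e-03,  1.15826135e-03,
        1.83809921e-04,  1.51530897e-03]), 'effort': array([ 6.92982467e-04, -4.95946634e+01, -3.88516331e+01,  7.00920727e-02,
        5.16146526e-02, -5.44311399e-05]), 'tcp_pos': array([ 0.14595848, -0.60718985,  0.24026437]), 'ee_rot': array([ 9.93056533e-01,  1.17634991e-01,  6.66068893e-06, -8.55648356e-04]), 'ft_force': array([-0.45677028, -0.18284527,  0.45895523]), 'wrist_torque': array([ 0.05087753, -0.02488515,  0.00929395]), 'grip_force': 0.0, 'width': 0.08699736611131503}
```

View pics/top0.png

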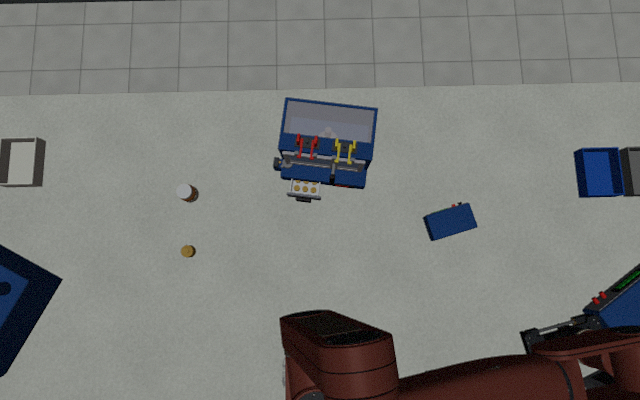

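View pics/side0.png

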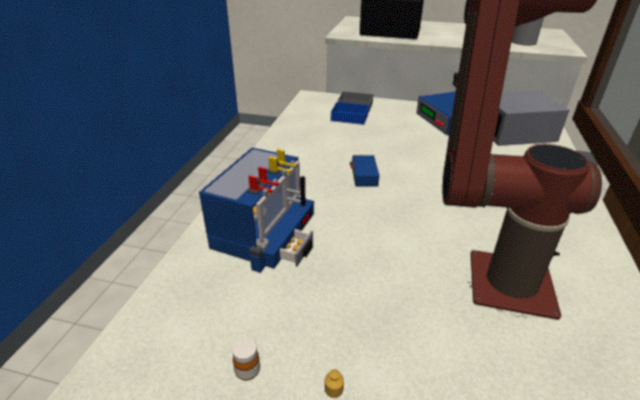

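The top view shows the box at about (330,150), with red at (307,147) on the left, yellow at (345,152) on the right and the drawer grip at (304,199). In the side view, red is at (262,180), yellow at (283,160), the post at (303,190) and the grip at (305,246). I'll crop both in closer.

```bash
cat > h.py <<'E'
import numpy as np,cv2
def ray(im,u,v):
    K=im["camera_matrix"];T=im["world_from_camera"]
    d=T[:3,:3]@np.linalg.solve(K,[u,v,1.]);return T[:3,3],d/np.linalg.norm(d)
def onz(im,u,v,z):
    o,d=ray(im,u,v);return o+d*(z-o[2])/d[2]
def tri(a,ua,b,ub):
    o1,d1=ray(a,*ua);o2,d2=ray(b,*ub)
    s=np.linalg.lstsq(np.c_[d1,-d2],o2-o1,rcond=None)[0]
    p,q=o1+d1*s[0],o2+d2*s[1];return (p+q)/2,np.linalg.norm(p-q)
def blobs(im,col,roi,amin=8):
    h=cv2.cvtColor(im["pixels"],cv2.COLOR_RGB2HSV);H,S,V=[h[:,:,i].astype(int) for i in range(3)]
    m={"red":((H<6)|(H>172))&(S>150)&(V>60),"yellow":(H>22)&(H<36)&(S>130)&(V>70),"black":(V<45)}[col]
    k=np.zeros_like(m);x0,y0,x1,y1=roi;k[y0:y1,x0:x1]=m[y0:y1,x0:x1]
    n,l,st,c=cv2.connectedComponentsWithStats(k.astype(np.uint8),connectivity=4)
    return [(st[i].tolist(),c[i].round(1).tolist()) for i in range(1,n) if st[i][4]>=amin],k
E
python3 - <<'E'
import pickle,cv2,numpy as np
from h import *
d=pickle.load(open("im0.pkl","rb"))
R={"top":(265,85,395,210),"side":(195,140,325,275)}
for n in R:
    for c in("red","yellow","black"):print(n,c,blobs(d[n],c,R[n])[0])
a=[cv2.resize(d[n]["pixels"][y0:y0+110,x0:x0+ 130,::-1],None,fx=6,fy=6,interpolation=cv2.INTER_CUBIC) for n,x0,y0 in(("top",265,95),("side",195,145))]
for x,n in zip(a,("tc","sc")):cv2.imwrite(f"pics/{n}.png",x[:600])
E
```

```text
top red [([296, 134, 8, 24, 87], [299.4, 144.4]), ([309, 136, 9, 24, 78], [313.0, 146.1])]
top yellow [([334, 139, 7, 24, 74], [337.1, 149.6]), ([347, 141, 9, 23, 82], [350.9, 150.6])]
top black [([305, 141, 4, 3, 8], [306.9, 142.2]), ([280, 150, 6, 4, 11], [281.6, 150.8]), ([365, 160, 6, 10, 35], [366.9, 163.8]), ([274, 165, 7, 6, 22], [276.6, 167.6]), ([321, 174, 21, 12, 73], [330.9, 180.8]), ([282, 177, 9, 3, 15], [286.3, 178.1]), ([301, 180, 16, 2, 17], [308.5, 180.5]), ([342, 185, 22, 4, 36], [353.5, 186.4]), ([292, 196, 24, 7, 71], [303.4, 198.6])]
side red [([259, 167, 20, 19, 140], [264.5, 176.6]), ([249, 176, 16, 14, 124], [254.2, 183.5]), ([268, 189, 4, 4, 13], [269.4, 190.4]), ([303, 214, 7, 11, 32], [305.6, 218.9])]
side yellow [([269, 150, 27, 21, 254], [278.4, 161.4]), ([286, 169, 5, 4, 14], [288.0, 170.5])]
side black [([300, 178, 5, 27, 94], [302.0, 191.2]), ([307, 209, 5, 8, 20], [309.7, 212.2]), ([301, 220, 2, 9, 13], [301.4, 224.2]), ([302, 240, 10, 16, 88], [306.7, 248.1]), ([258, 253, 4, 3, 8], [259.5, 253.9])]
```

View pics/tc.png

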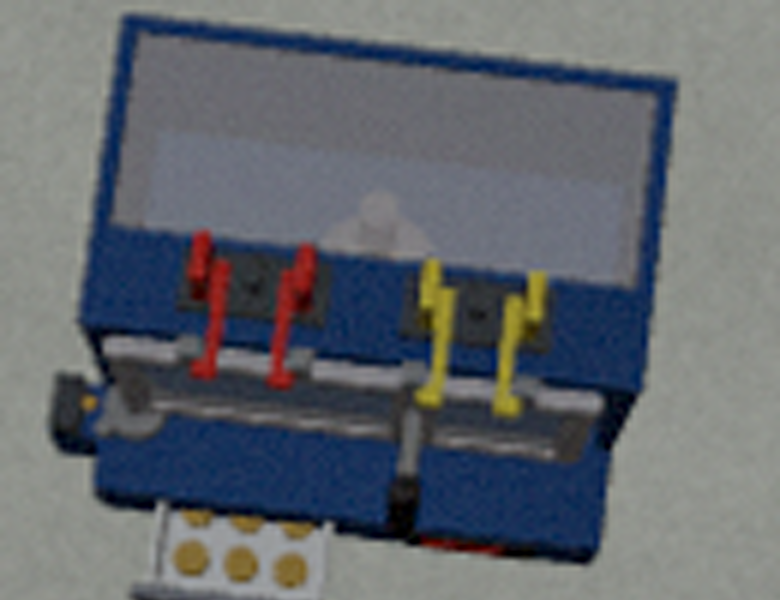

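View pics/sc.png

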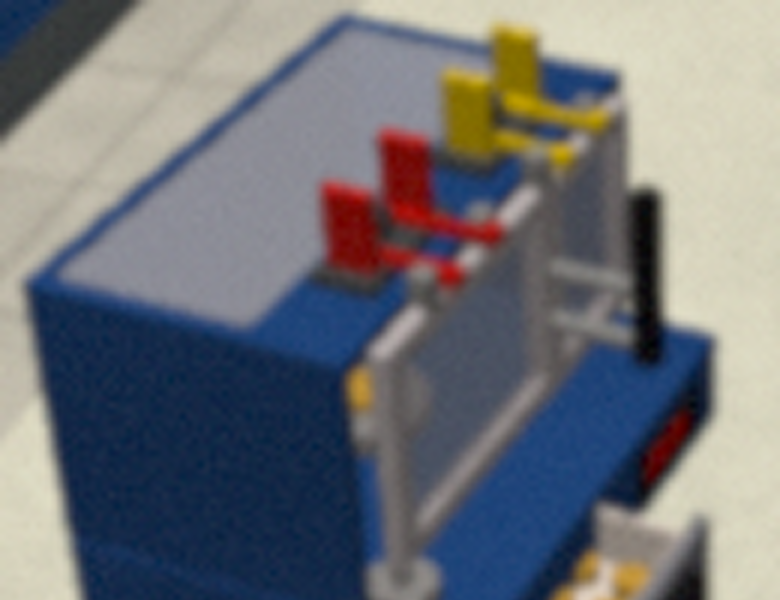

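The top crop shows cheek tops near crop (202,259) and (305,272) for red, and (430,285) and (537,298) for yellow. The post top is near (405,483). In the side crop, the cheek top edges are at (346,186), (404,133), (468,74) and (516,28), and the post top is at (648,190). Everything is in place, so I'll cast these to z.

Run:
```python
import pickle
from h import *
d=pickle.load(open("im0.pkl","rb"))
T=lambda x,y:(265+x/6-.42,95+y/6-.42)
S=lambda x,y:(195+x/6-.42,145+y/6-.42)
P={"rl":(T(202,259),S(346,186),.246),"rr":(T(305,272),S(404,133),.246),"yl":(T(430,285),S(468,74),.246),"yr":(T(537,298),S(516,28),.246),
"post":(T(405,483),S(648,190),.205)}
for k,(t,s,z) in P.items():
    p,e=tri(d["top"],t,d["side"],s)
    print(k,onz(d["top"],*t,z)[:2].round(4),onz(d["side"],*s,z)[:2].round(4),p.round(4),round(e,4))
# yaw lines: rear top edge z=.2: (128,15)-(676,80); front lower sill edge z=.055: (98,498)-(592,560)
for a,b,z in(((128,15),(676,80),.2),((85,320),(640,390),.2),((98,490),(592,556),.055)):
    p,q=onz(d["top"],*T(*a),z),onz(d["top"],*T(*b),z);v=p-q
    print(p.round(4),q.round(4),np.linalg.norm(v).round(4),"yaw",np.degrees(np.arctan2(-v[0],v[1])).round(2))
# grip: black blob top view, front face upper edge z .043
for u in((292,201),(316,201.5),(303.5,200.5)):print(onz(d["top"],*u,.043).round(4))
print("side grip",onz(d["side"],306.7,248.1,.03).round(4))
```

```text
rl [0.6958 0.0387] [0.6962 0.0379] [0.6958 0.0387 0.2465] 0.0002
rr [ 0.6884 -0.0099] [ 0.6881 -0.0114] [ 0.6878 -0.0099  0.247 ] 0.0006
yl [ 0.6807 -0.0687] [ 0.6786 -0.0704] [ 0.6792 -0.0689  0.2471] 0.0023
yr [ 0.6732 -0.119 ] [ 0.6716 -0.1195] [ 0.6723 -0.1191  0.2464] 0.0016
post [ 0.5942 -0.0557] [ 0.5887 -0.0572] [ 0.5912 -0.0561  0.206 ] 0.0056
[0.8369 0.0762 0.2   ] [ 0.7967 -0.1961  0.2   ] 0.2752 yaw -8.4
[0.6802 0.0987 0.2   ] [ 0.6389 -0.1716  0.2   ] 0.2735 yaw -8.69
[0.6254 0.1066 0.055 ] [ 0.5829 -0.1606  0.055 ] 0.2706 yaw -9.04
[0.5447 0.0722 0.043 ]
[ 0.5413 -0.006   0.043 ]
[0.5455 0.0347 0.043 ]
side grip [0.5524 0.0362 0.03  ]
```

```bash
cat >> h.py <<'E'
O=np.array([.6487,-.0337]);PSI=-8.5
ax=lambda a:np.array([np.cos(np.radians(a)),np.sin(np.radians(a))])
def B(x,y):return O+x*ax(PSI)+y*ax(PSI+90)      # box -> world
def inv(p):
    d=np.asarray(p)[:2]-O;return np.array([d@ax(PSI),d@ax(PSI+90)])
def head(q):  # heading of tool x, deg
    from scipy.spatial.transform import Rotation as R
    m=R.from_quat(q).as_matrix();return np.degrees(np.arctan2(m[1,0],m[0,0]))
def go(s,xy,z,h):
    """turn (deg), then shift in cm in the tool axes after the turn"""
    h0=head(s["ee_rot"]);d=np.asarray(xy)-s["tcp_pos"][:2]
    t=-((h-h0+180)%360-180)
    return dict(turn=round(t,1),dp=[round(100*d@ax(h),2),round(100*d@ax(h-90),2),round(100*(s["tcp_pos"][2]-z),2)])
E
python3 - <<'E'
from h import *
from plant import robot
s=robot.read_state();print(go(s,B(-.16,.062),.13,PSI+180-18),B(-.16,.062))
E
```

```text
{'turn': np.float64(-140.0), 'dp': [np.float64(-2.27), np.float64(74.71), np.float64(11.03)]} [0.49962165 0.05126849]
```

Call:
drive_tool([
  {"dp": [0,0,0],"turn": -7},
  {"dp": [0,0,0],"turn": -7},
  {"dp": [0,0,0],"turn": -7},
  {"dp": [0,0,0],"turn": -7},
  {"dp": [0,0,0],"turn": -7},
  {"dp": [0,0,0],"turn": -7},
  {"dp": [0,0,0],"turn": -7},
  {"dp": [0,0,0],"turn": -7},
  {"dp": [0,0,0],"turn": -7},
  {"dp": [0,0,0],"turn": -7},
  {"dp": [0,0,0],"turn": -7},
  {"dp": [0,0,0],"turn": -7},
], hand=-1, newtons=20)

```text
t: 1.1
tcp_pos: [0.146, -0.6073, 0.2405]
ee_rot: [0.657, 0.754, 0.0, -0.0]
ft_force: [-0.5, -0.4, 0.4]
width: 0.015
grip_force: 0.0
```

Call:
drive_tool([
  {"dp": [0,0,0],"turn": -7},
  {"dp": [0,0,0],"turn": -7},
  {"dp": [0,0,0],"turn": -7},
  {"dp": [0,0,0],"turn": -7},
  {"dp": [0,0,0],"turn": -7},
  {"dp": [0,0,0],"turn": -7},
  {"dp": [0,0,0],"turn": -7},
  {"dp": [0,0,0],"turn": -7},
])

```text
t: 1.77
tcp_pos: [0.146, -0.6074, 0.2406]
ee_rot: [0.226, 0.974, 0.001, -0.0]
ft_force: [-0.1, -0.0, -0.3]
width: 0.0007
grip_force: 0.0
```

Call:
drive_tool([
  {"dp": [-0.1,3.7,0],"turn": 0},
  {"dp": [-0.1,3.7,0],"turn": 0},
  {"dp": [-0.1,3.7,0],"turn": 0},
  {"dp": [-0.1,3.7,0],"turn": 0},
  {"dp": [-0.1,3.7,0],"turn": 0},
  {"dp": [-0.1,3.7,0],"turn": 0},
  {"dp": [-0.1,3.7,0],"turn": 0},
  {"dp": [-0.1,3.7,0],"turn": 0},
  {"dp": [-0.1,3.7,0],"turn": 0},
  {"dp": [-0.1,3.7,0],"turn": 0},
  {"dp": [-0.1,3.7,0],"turn": 0},
  {"dp": [-0.1,3.7,0],"turn": 0},
])

```text
t: 2.77
tcp_pos: [0.355, -0.2138, 0.241]
ee_rot: [0.229, 0.973, 0.0, -0.0]
ft_force: [1.5, -0.9, -0.7]
width: 0.0002
grip_force: 0.0
```

Call:
drive_tool([
  {"dp": [-0.1,3.7,0],"turn": 0},
  {"dp": [-0.1,3.7,0],"turn": 0},
  {"dp": [-0.1,3.7,0],"turn": 0},
  {"dp": [-0.1,3.7,1],"turn": 0},
  {"dp": [-0.1,3.7,1.5],"turn": 0},
  {"dp": [-0.1,3.7,2],"turn": 0},
  {"dp": [-0.1,3.7,2],"turn": 0},
  {"dp": [-0.1,3.0,2],"turn": 0},
  {"dp": [0,1.5,1.5],"turn": 0},
  {"dp": [0,0,1],"turn": 0},
  {"dp": [0,0,0],"turn": 0},
])

```text
t: 3.68
tcp_pos: [0.495, 0.0528, 0.1286]
ee_rot: [0.228, 0.974, -0.001, -0.003]
ft_force: [-0.3, -0.7, 0.1]
width: 0.0003
grip_force: 0.0
```

Run:
```python
from h import *
from plant import robot
s=robot.read_state();print(s["tcp_pos"],inv(s["tcp_pos"]),head(s["ee_rot"]),s["ft_force"])
print(go(s,B(-.15,.062),.045,PSI+180-18),go(s,B(-.0807,.062),.045,PSI+180-18))
im=robot.get_image("top")
cv2.imwrite("pics/t1.png",cv2.resize(im["pixels"][90:240,240:440,::-1],None,fx=4,fy=4,interpolation=cv2.INTER_CUBIC))
```

```text
[0.49502844 0.052843   0.12863363] [-0.16477548  0.0628783 ] 153.63432596342713 [-0.27444419 -0.69859738  0.13799554]
{'turn': np.float64(0.1), 'dp': [np.float64(-1.43), np.float64(0.37), np.float64(8.36)]} {'turn': np.float64(0.1), 'dp': [np.float64(-8.02), np.float64(2.51), np.float64(8.36)]}
```

View pics/t1.png

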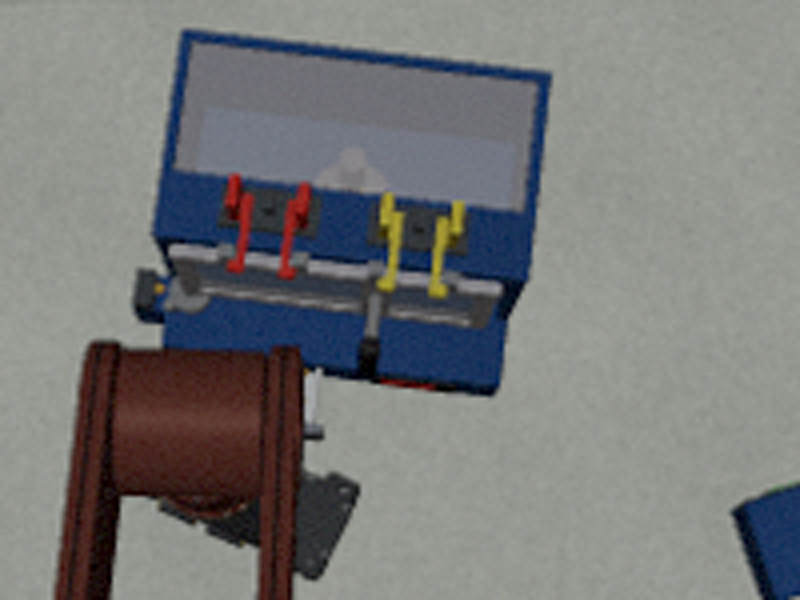

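The crop shows the gripper's right end turned back to (330,520), clear of the post at (368,350). The drawer corner is visible at (315,400). I'll lower the tool, then check the wrist clearance from the side.

Call:
drive_tool([
  {"dp": [0,0,2],"turn": 0},
  {"dp": [0,0,2],"turn": 0},
  {"dp": [0,0,2],"turn": 0},
  {"dp": [0,0,1.5],"turn": 0},
  {"dp": [0,0,0.8],"turn": 0},
  {"dp": [-0.7,0.2,0],"turn": 0},
  {"dp": [-0.7,0.2,0],"turn": 0},
  {"dp": [0,0,0],"turn": 0},
])

```text
t: 4.4
tcp_pos: [0.5148, 0.0486, 0.0508]
ee_rot: [0.23, 0.973, 0.0, 0.002]
ft_force: [0.8, -0.1, 1.0]
width: 0.0006
grip_force: 0.0
```

Run:
```python
from h import *
from plant import robot
s=robot.read_state();print(s["tcp_pos"],inv(s["tcp_pos"]),head(s["ee_rot"]),s["ft_force"])
print(go(s,B(-.0807,.062),.045,PSI+180-18))
im=robot.get_image("side")
cv2.imwrite("pics/s2.png",cv2.resize(im["pixels"][90:290,190:440,::-1],None,fx=3,fy=3,interpolation=cv2.INTER_CUBIC))
```

```text
[0.51476137 0.04861196 0.05081434] [-0.14463391  0.06161044] 153.45008367194305 [ 0.77872447 -0.10066634  0.96379787]
{'turn': np.float64(-0.0), 'dp': [np.float64(-6.07), np.float64(2.01), np.float64(0.58)]}
```

View pics/s2.png

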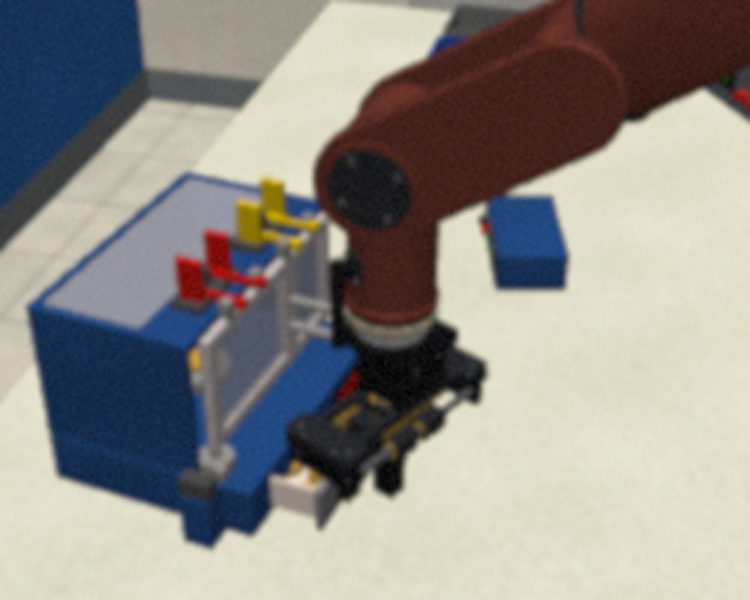

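The side view shows the fingers in front of the drawer at crop (390,480), and the wrist clear of the gate and catches. Now pushing.

Call:
drive_tool([
  {"dp": [-0.7,0.23,0.3],"turn": 0},
  {"dp": [-0.8,0.27,0.2],"turn": 0},
  {"dp": [-0.8,0.27,0],"turn": 0},
  {"dp": [-0.8,0.27,0],"turn": 0},
  {"dp": [-0.8,0.27,0],"turn": 0},
  {"dp": [-0.8,0.27,0],"turn": 0},
  {"dp": [-0.6,0.2,0],"turn": 0},
  {"dp": [-0.4,0.13,0],"turn": 0},
  {"dp": [0,0,0],"turn": 0},
])

```text
t: 5.2
tcp_pos: [0.5723, 0.041, 0.0437]
ee_rot: [0.229, 0.973, 0.0, 0.001]
ft_force: [0.8, -0.4, -0.1]
width: 0.0006
grip_force: 0.0
```

Run:
```python
from h import *
from plant import robot
s=robot.read_state();print(s["tcp_pos"],inv(s["tcp_pos"]),head(s["ee_rot"]),s["ft_force"])
print(go(s,B(-.0807,.062),.045,PSI+180-18))
```

```text
[0.57232448 0.04101671 0.04368798] [-0.08658044  0.06260699] 153.4906560817781 [ 0.80945592 -0.35085577 -0.11339369]
{'turn': np.float64(-0.0), 'dp': [np.float64(-0.58), np.float64(0.12), np.float64(-0.13)]}
```

Call:
drive_tool([
  {"dp": [-0.3,0.1,0],"turn": 0},
  {"dp": [-0.3,0.1,0],"turn": 0},
  {"dp": [0,0,0],"turn": 0},
])

```text
t: 5.45
tcp_pos: [0.5777, 0.0404, 0.0436]
ee_rot: [0.229, 0.973, 0.0, 0.0]
ft_force: [0.1, -0.3, -0.6]
width: 0.0006
grip_force: 0.2
```

Call:
drive_tool([
  {"dp": [-0.2,0.06,0],"turn": 0},
  {"dp": [0,0,0],"turn": 0},
])

```text
t: 5.62
tcp_pos: [0.5795, 0.0401, 0.0436]
ee_rot: [0.229, 0.973, 0.0, 0.0]
ft_force: [-1.0, 1.1, -0.7]
width: 0.0005
grip_force: 0.5
```

Call:
drive_tool([
  {"dp": [-0.15,0.05,0],"turn": 0},
  {"dp": [-0.1,0.03,0],"turn": 0},
  {"dp": [0,0,0],"turn": 0},
])

```text
t: 5.87
tcp_pos: [0.5802, 0.04, 0.0434]
ee_rot: [0.229, 0.973, -0.0, -0.002]
ft_force: [-8.0, 1.7, 5.3]
width: 0.0006
grip_force: 4.2
```

Run:
```python
from h import *
from plant import robot
s=robot.read_state();print(s["tcp_pos"],inv(s["tcp_pos"]),s["ft_force"])
im=robot.get_image("side")
cv2.imwrite("pics/s3.png",cv2.resize(im["pixels"][150:290,210:370,::-1],None,fx=4,fy=4,interpolation=cv2.INTER_CUBIC))
```

```text
[0.58019602 0.03999665 0.0434123 ] [-0.07864458  0.06276162] [-7.96440567  1.68676737  5.26865288]
```

View pics/s3.png

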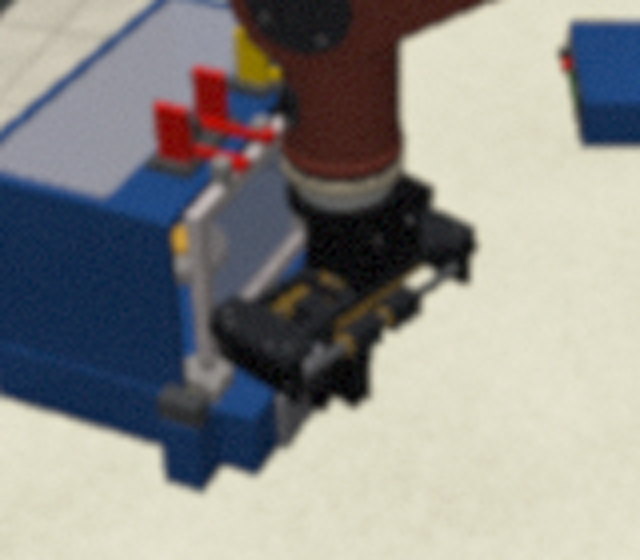

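The drawer front sits against the sill at (285,420), and the 8 N force came at the predicted stop. I'll back off, rise and check the opening.

Call:
drive_tool([
  {"dp": [1,-0.3,0],"turn": 0},
  {"dp": [2,-0.7,0],"turn": 0},
  {"dp": [3,-1,0],"turn": 0},
  {"dp": [3,-1,0],"turn": 0},
  {"dp": [3,-1,-2],"turn": 0},
  {"dp": [1,0,-3.5],"turn": 0},
  {"dp": [0,0,-4],"turn": 0},
  {"dp": [0,0,-4],"turn": 0},
  {"dp": [0,0,-4],"turn": -6},
  {"dp": [0,0,-4],"turn": -6},
  {"dp": [0,0,-3],"turn": -6},
  {"dp": [0,0,0],"turn": 0},
], hand=1)

```text
t: 6.92
tcp_pos: [0.4516, 0.0617, 0.2971]
ee_rot: [0.071, 0.997, 0.0, 0.007]
ft_force: [0.7, 0.1, 0.6]
width: 0.0727
grip_force: 0.0
```

Run:
```python
from h import *
from plant import robot
s=robot.read_state();print(s["tcp_pos"],inv(s["tcp_pos"]),head(s["ee_rot"]),s["joint_positions"])
a=robot.get_image("side");b=robot.get_image("top")
f=lambda p:cv2.resize(p[:,:,::-1],(400,400),interpolation=cv2.INTER_CUBIC)
cv2.imwrite("pics/b4.png",np.hstack([f(a["pixels"][165:265,230:330]),f(b["pixels"][115:215,275:375])]))
print(blobs(a,"black",(270,160,340,280))[0]);print(blobs(b,"black",(270,150,375,230))[0])
print([blobs(a,c,(230,140,320,205))[0] for c in("red","yellow")])
print(go(s,(.692,.014),.30,PSI+180),go(s,(.692,.014),.24,PSI+180))
```

```text
[0.45161696 0.0616816  0.29714703] [-0.20901655  0.06520319] 171.80942541193687 [-3.75767403e-02 -2.42050878e-01  1.88109360e+00  1.35047504e-05
  1.48777184e+00 -1.46543311e+00]
[([317, 160, 23, 32, 366], [330.9, 169.7]), ([300, 178, 5, 27, 95], [302.0, 191.1]), ([307, 209, 5, 8, 20], [309.7, 212.2]), ([301, 220, 3, 9, 14], [301.5, 224.4]), ([287, 236, 10, 16, 92], [291.5, 243.5])]
[([280, 150, 6, 4, 10], [281.8, 150.7]), ([365, 160, 6, 10, 33], [366.8, 164.1]), ([274, 166, 7, 5, 21], [276.9, 167.9]), ([323, 175, 12, 11, 58], [330.7, 180.5]), ([282, 177, 7, 3, 10], [285.3, 178.0]), ([290, 181, 28, 49, 201], [305.3, 196.5]), ([349, 186, 15, 3, 27], [355.6, 186.8]), ([325, 211, 2, 7, 10], [325.7, 213.9]), ([297, 217, 1, 13, 13], [297.0, 223.0])]
[[([259, 167, 20, 19, 140], [264.5, 176.6]), ([249, 176, 16, 15, 127], [254.2, 183.4]), ([268, 189, 4, 4, 13], [269.4, 190.4])], [([269, 150, 28, 21, 252], [278.5, 161.5]), ([287, 169, 4, 4, 11], [288.2, 170.5])]]
{'turn': np.float64(0.3), 'dp': [np.float64(-24.48), np.float64(-1.16), np.float64(-0.29)]} {'turn': np.float64(0.3), 'dp': [np.float64(-24.48), np.float64(-1.16), np.float64(5.71)]}
```

View pics/b4.png

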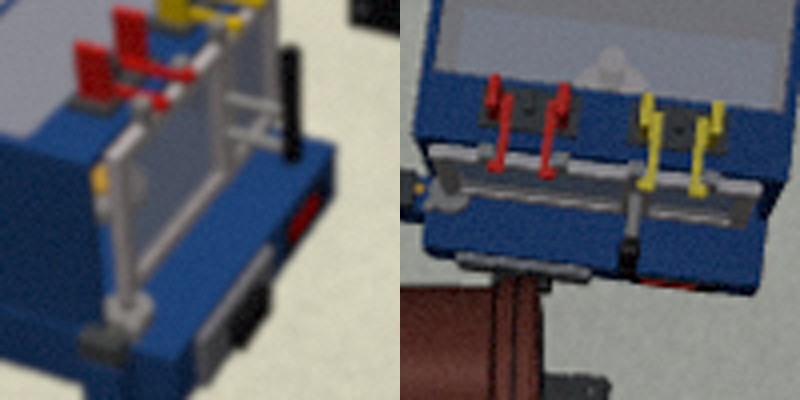

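The right crop shows the drawer panel flush at the sill (525,265), and the side crop agrees at (240,310), so the drawer is shut. Next is the red catch.

Call:
drive_tool([
  {"dp": [-2,-0.1,0],"turn": 0.3},
  {"dp": [-3,-0.2,0],"turn": 0},
  {"dp": [-3.5,-0.2,0],"turn": 0},
  {"dp": [-3.5,-0.2,0],"turn": 0},
  {"dp": [-3.5,-0.2,0],"turn": 0},
  {"dp": [-3.5,-0.2,0],"turn": 0},
  {"dp": [-3,-0.1,0],"turn": 0},
  {"dp": [-2.5,0,0],"turn": 0},
  {"dp": [0,0,0],"turn": 0},
  {"dp": [0,0,0],"turn": 0},
], hand=1)

```text
t: 7.85
tcp_pos: [0.6877, 0.0123, 0.2845]
ee_rot: [0.077, 0.997, 0.0, -0.003]
ft_force: [0.1, 0.8, -0.8]
width: 0.0868
grip_force: 0.0
```

Run:
```python
from h import *
from plant import robot
import pickle
d=pickle.load(open("im0.pkl","rb"))
print("grip s before/after",inv(onz(d["side"],306.7,248.1,.03)),inv(onz(d["side"],291.5,243.5,.03)))
s=robot.read_state();print(s["tcp_pos"],head(s["ee_rot"]),s["joint_positions"],s["ft_force"])
print(go(s,(.692,.014),.24,PSI+180))
```

```text
grip s before/after [-0.10562694  0.05491886] [-0.05784051  0.05378565]
[0.68771671 0.01229241 0.28453086] 171.12600632471663 [-9.66851136e-02  3.52534875e-01  1.28516549e+00  7.24476253e-05
  1.50935502e+00 -1.51260635e+00] [ 0.08180169  0.82816992 -0.80075125]
{'turn': np.float64(-0.4), 'dp': [np.float64(-0.4), np.float64(0.23), np.float64(4.45)]}
```

Call:
drive_tool([
  {"dp": [-0.4,0.2,1],"turn": -0.4},
  {"dp": [0,0,1.5],"turn": 0},
  {"dp": [0,0,1.2],"turn": 0},
  {"dp": [0,0,0.7],"turn": 0},
  {"dp": [0,0,0],"turn": 0},
  {"dp": [0,0,0],"turn": 0},
])

```text
t: 8.35
tcp_pos: [0.6916, 0.0142, 0.2441]
ee_rot: [0.073, 0.997, 0.0, -0.001]
ft_force: [-0.6, 0.2, -0.6]
width: 0.0871
grip_force: 0.0
```

Call:
drive_tool([
  {"dp": [0,0,0],"turn": 0},
  {"dp": [0,0,0],"turn": 0},
  {"dp": [0,0,0],"turn": 0},
  {"dp": [0,0,0],"turn": 0},
  {"dp": [0,0,0],"turn": 0},
  {"dp": [0,0,0],"turn": 0},
  {"dp": [0,0,0],"turn": 0},
  {"dp": [0,0,0],"turn": 0},
  {"dp": [0,0,0],"turn": 0},
  {"dp": [0,0,0],"turn": 0},
], hand=-1, newtons=30)

```text
t: 9.18
tcp_pos: [0.6926, 0.0146, 0.2455]
ee_rot: [0.073, 0.997, 0.001, 0.0]
ft_force: [-0.5, 2.8, 4.3]
width: 0.0322
grip_force: 30.0
```

Call:
drive_tool([
  {"dp": [0,0,0],"turn": 0},
  {"dp": [0,0,0],"turn": 0},
  {"dp": [0,0,0],"turn": 0},
  {"dp": [0,0,0],"turn": 0},
  {"dp": [0,0,-1],"turn": 0},
  {"dp": [0,0,-2],"turn": 0},
  {"dp": [0,0,-1.5],"turn": 0},
  {"dp": [0,-2.5,0],"turn": 0},
  {"dp": [0,-3.5,0],"turn": 0},
  {"dp": [0,-3,0],"turn": 0},
  {"dp": [0,-2,0],"turn": 0},
  {"dp": [0,0,0],"turn": 0},
], hand=1)

```text
t: 10.18
tcp_pos: [0.6757, -0.0996, 0.2904]
ee_rot: [0.075, 0.997, -0.001, 0.0]
ft_force: [-0.3, -0.6, -0.2]
width: 0.0867
grip_force: 0.0
```

Run:
```python
from h import *
from plant import robot
s=robot.read_state();print(s["tcp_pos"],head(s["ee_rot"]),s["ft_force"],s["width"])
print(go(s,(.6765,-.0943),.24,PSI+180))
```

```text
[ 0.67569661 -0.09956393  0.29037788] 171.36026650460863 [-0.33068148 -0.58198343 -0.15022867] 0.08674921261679745
{'turn': np.float64(-0.1), 'dp': [np.float64(-0.0), np.float64(0.53), np.float64(5.04)]}
```

Call:
drive_tool([
  {"dp": [0,0.3,0.5],"turn": 0},
  {"dp": [0,0.2,1.2],"turn": 0},
  {"dp": [0,0,1.5],"turn": 0},
  {"dp": [0,0,1.2],"turn": 0},
  {"dp": [0,0,0.6],"turn": 0},
  {"dp": [0,0,0],"turn": 0},
  {"dp": [0,0,0],"turn": 0},
])

```text
t: 10.77
tcp_pos: [0.6768, -0.0891, 0.2389]
ee_rot: [0.073, 0.997, 0.0, -0.001]
ft_force: [-0.0, -0.1, 0.6]
width: 0.0873
grip_force: 0.0
```

Call:
drive_tool([
  {"dp": [0,0,0],"turn": 0},
  {"dp": [0,0,0],"turn": 0},
  {"dp": [0,0,0],"turn": 0},
  {"dp": [0,0,0],"turn": 0},
  {"dp": [0,0,0],"turn": 0},
  {"dp": [0,0,0],"turn": 0},
  {"dp": [0,0,0],"turn": 0},
  {"dp": [0,0,0],"turn": 0},
  {"dp": [0,0,0],"turn": 0},
  {"dp": [0,0,0],"turn": 0},
], hand=-1, newtons=30)

```text
t: 11.6
tcp_pos: [0.6768, -0.0939, 0.2408]
ee_rot: [0.074, 0.997, -0.003, 0.0]
ft_force: [-2.2, -12.3, 3.7]
width: 0.0324
grip_force: 30.0
```

Call:
drive_tool([
  {"dp": [0,0,0],"turn": 0},
  {"dp": [0,0,0],"turn": 0},
  {"dp": [0,0,0],"turn": 0},
  {"dp": [0,0,0],"turn": 0},
  {"dp": [0,0,-1],"turn": 0},
  {"dp": [0,0,-2.5],"turn": 0},
  {"dp": [0,0,-2.5],"turn": 0},
  {"dp": [2.5,0,0],"turn": 0},
  {"dp": [3,0,0],"turn": 0},
  {"dp": [3,0,0],"turn": 0},
  {"dp": [0,0,0],"turn": 0},
  {"dp": [0,0,0],"turn": 0},
], hand=1)

```text
t: 12.6
tcp_pos: [0.5921, -0.0768, 0.3004]
ee_rot: [0.073, 0.997, 0.0, 0.0]
ft_force: [0.7, 0.3, 0.7]
width: 0.0868
grip_force: 0.0
```

Run:
```python
from h import *
from plant import robot
s=robot.read_state();print(s["tcp_pos"],head(s["ee_rot"]),s["ft_force"],s["width"],inv(s["tcp_pos"]))
print("post",inv((.591,-.0562)),go(s,(.592,-.0562),.19,PSI+180))
a=robot.get_image("side")
print(blobs(a,"black",(285,165,320,215))[0],[blobs(a,c,(230,140,320,205))[0] for c in("red","yellow")])
cv2.imwrite("pics/s5.png",cv2.resize(a["pixels"][120:270,210:370,::-1],None,fx=4,fy=4,interpolation=cv2.INTER_CUBIC))
```

```text
[ 0.59212064 -0.07678912  0.30042982] 171.64076470058387 [0.72291956 0.33521811 0.679369  ] 0.08675728244646466 [-0.04958891 -0.05097879]
post [-0.0537405  -0.03078146] {'turn': np.float64(0.1), 'dp': [np.float64(0.32), np.float64(2.03), np.float64(11.04)]}
[([300, 178, 5, 27, 95], [302.0, 191.1]), ([307, 209, 5, 6, 18], [309.7, 211.8])] [[([252, 169, 25, 21, 255], [260.7, 180.3])], [([271, 151, 24, 20, 228], [279.4, 161.6])]]
```

View pics/s5.png

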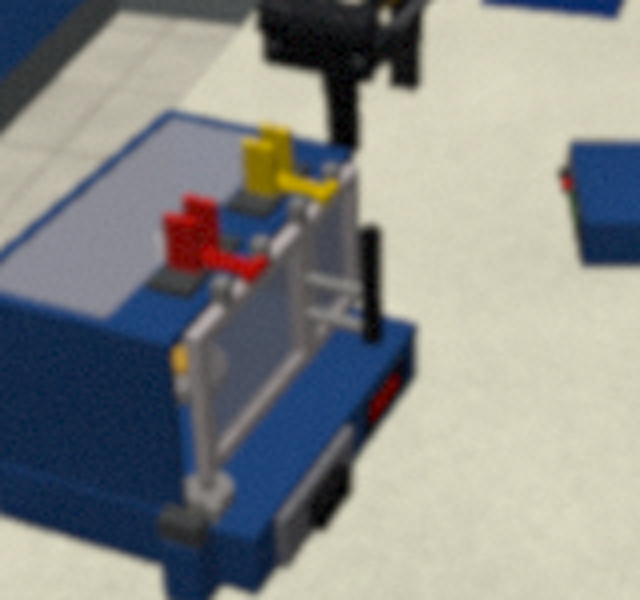

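Both catches are squeezed: red at (190,240) and yellow at (268,165), and the post top is at (370,230). Next I'll take the post.

Call:
drive_tool([
  {"dp": [0.1,1,0],"turn": 0},
  {"dp": [0.2,1,1],"turn": 0},
  {"dp": [0,0,2.5],"turn": 0},
  {"dp": [0,0,2.7],"turn": 0},
  {"dp": [0,0,2.5],"turn": 0},
  {"dp": [0,0,1.7],"turn": 0},
  {"dp": [0,0,0.8],"turn": 0},
  {"dp": [0,0,0],"turn": 0},
  {"dp": [0,0,0],"turn": 0},
])

```text
t: 13.4
tcp_pos: [0.5933, -0.0568, 0.1875]
ee_rot: [0.073, 0.997, 0.0, -0.0]
ft_force: [0.1, -0.2, 0.0]
width: 0.087
grip_force: 0.0
```

Call:
drive_tool([
  {"dp": [0,0,0],"turn": 0},
  {"dp": [0,0,0],"turn": 0},
  {"dp": [0,0,0],"turn": 0},
  {"dp": [0,0,0],"turn": 0},
  {"dp": [0,0,0],"turn": 0},
  {"dp": [0,0,0],"turn": 0},
  {"dp": [0,0,0],"turn": 0},
  {"dp": [0,0,0],"turn": 0},
  {"dp": [0,0,0],"turn": 0},
  {"dp": [0,0,0],"turn": 0},
], hand=-1, newtons=45)

```text
t: 14.23
tcp_pos: [0.5928, -0.0573, 0.1876]
ee_rot: [0.073, 0.997, 0.0, -0.0]
ft_force: [-0.4, 0.1, -0.7]
width: 0.0282
grip_force: 0.0
```

```bash
cat >> h.py <<'E'
def arc(s,phis,step):
    """rows (tool axes after turn) along the post's circle, turning with the gate; from measured pose at phis[0]"""
    p0=s["tcp_pos"][:2];h=head(s["ee_rot"]);H=B(0,.119);r=p0-H;out=[]
    rot=lambda a,v:np.array([[np.cos(a),np.sin(a)],[-np.sin(a),np.cos(a)]])@v
    for a in np.arange(phis[0],phis[1]-1e-6,step):
        d=rot(a+step-phis[0],r)-rot(a-phis[0],r);hh=h-np.degrees(a-phis[0])
        out.append((round(a+step,2),[round(100*d@ax(hh),2),round(100*d@ax(hh-90),2)],round(np.degrees(step),1)))
    return out
E
python3 - <<'E'
from h import *
from plant import robot
s=robot.read_state();print(s["tcp_pos"],head(s["ee_rot"]),s["ft_force"],s["width"],inv(s["tcp_pos"]),s["joint_positions"])
print(arc(s,(0,1.5),.1)[:3], B(0,.119))
E
```

```text
[ 0.59283963 -0.05732217  0.18757412] 171.60717607744303 [-0.39807134  0.10198107 -0.71181594] 0.02815139175566535 [-0.05175521 -0.03161939] [-2.28747189e-01  1.93725089e-01  1.66048280e+00  5.93940921e-06
  1.28751495e+00 -1.65306276e+00]
[(np.float64(0.1), [np.float64(1.48), np.float64(0.59)], np.float64(5.7)), (np.float64(0.2), [np.float64(1.48), np.float64(0.59)], np.float64(5.7)), (np.float64(0.3), [np.float64(1.48), np.float64(0.59)], np.float64(5.7))] [0.66628932 0.08399289]
```

Call:
drive_tool([
  {"dp": [0,0,0],"turn": 0},
  {"dp": [0,0,0],"turn": 0},
  {"dp": [0,0,0],"turn": 0},
  {"dp": [0,0,0],"turn": 0},
])

```text
t: 14.57
tcp_pos: [0.593, -0.0565, 0.1876]
ee_rot: [0.073, 0.997, 0.001, 0.0]
ft_force: [0.8, 4.1, -1.1]
width: 0.0152
grip_force: 45.0
```

Call:
drive_tool([
  {"dp": [0.74,0.28,0],"turn": 2.9},
  {"dp": [0.74,0.28,0],"turn": 2.9},
  {"dp": [0.74,0.28,0],"turn": 2.9},
  {"dp": [0.74,0.28,0],"turn": 2.9},
  {"dp": [0,0,0],"turn": 0},
])

```text
t: 14.98
tcp_pos: [0.5662, -0.0387, 0.1876]
ee_rot: [0.174, 0.985, 0.001, 0.0]
ft_force: [2.9, 3.3, -3.1]
width: 0.0148
grip_force: 45.0
```

```bash
cat > st.py <<'E'
from h import *
from plant import robot
s=robot.read_state();p=s["tcp_pos"];r=p[:2]-B(0,.119);h=head(s["ee_rot"])
q=inv(p)-[0,.119];phi=np.arctan2(.055,.150)-0+np.arctan2(-q[0],-q[1])-2*np.arctan2(.055,.150)
f=s["ft_force"];print(p.round(4),"h",round(h,1),"phi",round(phi,3),"R",np.linalg.norm(r).round(4),"w",round(s["width"],4),"grip",round(s["grip_force"],1),"f tool",round(f[:2]@ax(h),1),round(f[:2]@ax(h-90),1),round(f[2],1))
E
python3 st.py
```

```text
[ 0.5662 -0.0387  0.1876] h 159.9 phi 0.184 R 0.1583 w 0.0148 grip 45.0 f tool -1.5 4.1 -3.1
```

Call:
drive_tool([
  {"dp": [0.75,0.27,0],"turn": 2.9},
  {"dp": [0.75,0.27,0],"turn": 2.9},
  {"dp": [0.75,0.27,0],"turn": 2.9},
  {"dp": [0.75,0.27,0],"turn": 2.9},
  {"dp": [0.75,0.27,0],"turn": 2.9},
  {"dp": [0.75,0.27,0],"turn": 2.9},
  {"dp": [0.75,0.27,0],"turn": 2.9},
  {"dp": [0,0,0],"turn": 0},
], newtons=55)

```text
t: 15.65
tcp_pos: [0.5307, 0.0024, 0.1876]
ee_rot: [0.345, 0.939, 0.001, 0.001]
ft_force: [7.1, 2.3, -8.4]
width: 0.0149
grip_force: 54.9
```

```bash
python3 st.py
```

```text
[0.5307 0.0024 0.1876] h 139.7 phi 0.529 R 0.1582 w 0.0149 grip 54.9 f tool -3.9 6.3 -8.4
```

Call:
drive_tool([
  {"dp": [0.75,0.25,0],"turn": 2.9},
  {"dp": [0.75,0.25,0],"turn": 2.9},
  {"dp": [0.75,0.25,0],"turn": 2.9},
  {"dp": [0.75,0.25,0],"turn": 2.9},
  {"dp": [0.75,0.25,0],"turn": 2.9},
  {"dp": [0.75,0.25,0],"turn": 2.9},
  {"dp": [0.75,0.25,0],"turn": 2.9},
  {"dp": [0.75,0.25,0],"turn": 2.9},
  {"dp": [0,0,0],"turn": 0},
])

```text
t: 16.4
tcp_pos: [0.5097, 0.0618, 0.1876]
ee_rot: [0.526, 0.85, 0.003, 0.002]
ft_force: [11.1, 4.8, -6.9]
width: 0.0145
grip_force: 54.9
```

```bash
python3 st.py
```

```text
[0.5097 0.0618 0.1876] h 116.5 phi 0.93 R 0.1581 w 0.0145 grip 54.9 f tool -0.7 12.1 -6.9
```

Call:
drive_tool([
  {"dp": [0.75,0.32,0],"turn": 2.9},
  {"dp": [0.75,0.32,0],"turn": 2.9},
  {"dp": [0.75,0.32,0],"turn": 2.9},
  {"dp": [0.75,0.32,0],"turn": 2.9},
  {"dp": [0.75,0.32,0],"turn": 2.9},
  {"dp": [0.75,0.32,0],"turn": 2.9},
  {"dp": [0,0,0],"turn": 0},
])

```text
t: 16.98
tcp_pos: [0.5104, 0.1094, 0.1876]
ee_rot: [0.648, 0.761, -0.0, -0.0]
ft_force: [-1.7, 0.3, 1.0]
width: 0.0151
grip_force: 55.0
```

```bash
python3 st.py
```

```text
[0.5104 0.1094 0.1876] h 99.1 phi 1.232 R 0.158 w 0.0151 grip 55.0 f tool 0.6 -1.6 1.0
```

Call:
drive_tool([
  {"dp": [0.75,0.27,0],"turn": 2.9},
  {"dp": [0.75,0.27,0],"turn": 2.9},
  {"dp": [0.75,0.27,0],"turn": 2.9},
  {"dp": [0.75,0.27,0],"turn": 2.9},
  {"dp": [0.75,0.27,0],"turn": 2.9},
  {"dp": [0.75,0.27,0],"turn": 2.9},
  {"dp": [0.2,0.1,0],"turn": 0.8},
  {"dp": [0,0,0],"turn": 0},
  {"dp": [0,0,0],"turn": 0},
])

```text
t: 17.73
tcp_pos: [0.5256, 0.1561, 0.1876]
ee_rot: [0.76, 0.65, -0.001, -0.001]
ft_force: [-5.1, 2.6, 1.8]
width: 0.0148
grip_force: 55.0
```

```bash
python3 st.py
python3 - <<'E'
from h import *
from plant import robot
a=robot.get_image("side");b=robot.get_image("top")
cv2.imwrite("pics/f.png",np.hstack([cv2.resize(i["pixels"][y:y+150,x:x+130,::-1],(400,460),interpolation=cv2.INTER_CUBIC) for i,x,y in((a,215,135),(b,260,100))]))
E
```

```text
[0.5256 0.1561 0.1876] h 81.1 phi 1.545 R 0.1581 w 0.0148 grip 55.0 f tool 1.8 -5.5 1.8
```

View pics/f.png

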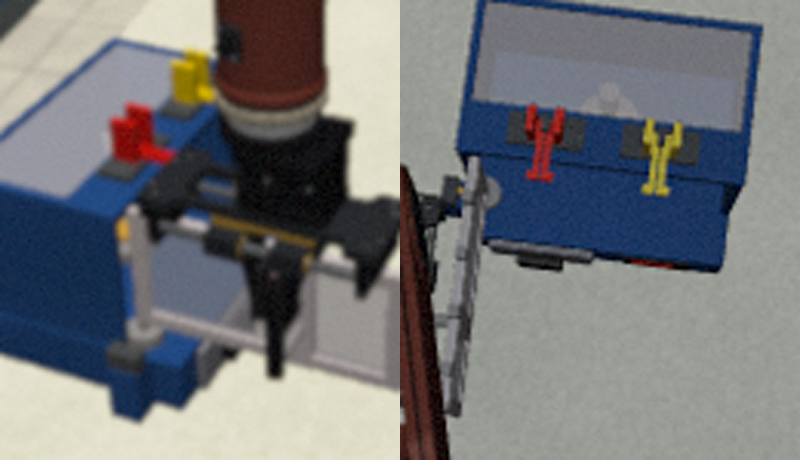

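In both views the gate stands square to the front, running from (480,170) to (455,410) in the right crop. The drawer is shut at (540,255), both catches are squeezed and the fingers still hold the post.

```bash
python3 -c "
from plant import robot
print(robot.finish_job())"
```

```text
the job is handed in; nothing more can be done
None
```

I handed the job in at about 18 s: the drawer is shut, the red and then the yellow catch are squeezed, and the gate is held open by its post at about 1.55 rad. I never steered near the meter, weight or jar, but I took no final check of where they stand.

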